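Walk the forming block round to the fence

ROBOT

A 6-joint arm with a two-finger parallel gripper is mounted at the origin on the work surface. World frame = base frame: x ahead of the robot, y to its left, z up, the work surface at z = 0. Lengths are in m, angles in rad, forces in N, time in s.
With the tool pointing down it reaches from about 0.375 to 0.9 m from the base axis. Payload 3.1 kg.
Tool frame: the origin (TCP) lies midway between the tips of the shut fingers; the grasp point (between the pads) lies 19 mm behind it; x points along the fingers, y is the direction in which the jaws open and shut, and the axes are right-handed (so a half turn about x gives the same grasp; the last joint's range is limited). The gripper opens to 87 mm and grips with 3 to 60 N. Pads are 19 mm wide; open, the fingers measure 117 mm over their backs; the gripper's body (75 mm by 190 mm) begins 51 mm behind the grasp point.
Start: joints at [1.06, 0.527, 1.433, -0, 1.181, -0.178], TCP at [0.204, 0.591, 0.223] pointing down, gripper open.
Joint ranges: [-3.08, 3.08], [-0.75, 2.2], [0.22, 2.44], [-1.43, 4.57], [0, 2.65], [-2.85, 2.85]. Speed limits (rad/s): [2.79, 2.79, 3.14, 3.14, 3.14, 3.14].

INTERFACE

Orientations are given as a unit quaternion [x, y, z, w].
In Python, from rig import get_obs, imaging, robot gives the robot as it stands.
- The arm moves only by the shell command python3 -m inch 'ROWS' [FORCE]. ROWS is JSON, a list of rows, each a list of 3 entries, a list of its own where there are three numbers: the finger opening in mm, from 0 to 87, then the shift along the tool's x, y, z in mm, then the turn, a rotation vector about the tool's x, y, z in degrees. In form: [[grip, [dx, dy, dz], [wx, wy, wz]], ...]. A call has 1 to 12 rows; each row shifts and turns the pose as measured when the row begins, along the tool's axes as they then stand; what a row does not reach is not made up. A row lasts 1/8 s, in which the tool goes at most 62.5 mm and 10.7 degrees, less where a joint would pass 70% of its speed; a pose out of reach is approached as far as the arm can. A call with a gripper value outside its range is refused whole. The fingers move at their own pace and stop on an object; FORCE is the grip in N (left out, the last holds). Time passes only in rows, so rows that do not move let the fingers close. It gives the time, the measured TCP pose, the force and the opening at its end, in the units of the state.
- get_obs(): the state, without advancing time (a new reading comes with each control period).
- imaging.camera(name): name is "scene" or "top"; returns the picture (400x640x3 uint8, red, green, blue); there is no depth.
- imaging.camera_params(name): a dict with "camera_matrix" (3x3 intrinsics, pixels), "xyz" and "rotation" of the camera in the world. Camera axes: x right, y down, z forward; pixel columns grow to the right and rows downward; lengths in m; the calibration is good to about 2 mm. A picture is of the moment at which its call begins. camera_params takes no time and is no camera call.
- robot.hand_in(): hands the job in, once; it reports no verdict.
Trained networks look in the newest picture that a camera, given by its name, has taken for a name from the list of things; names that differ only in an ending like _2 or _b are one class to them, and where a whole thing is asked for, a point or a joint stands for the part that bears it (a point fixed in the world has none). Each returns a list of dicts, best first, with "confidence" (0 to 1); they miss things now and then, are a little off and sometimes report something else, mostly with a low value. They report only what shows in the picture. A call takes as long as a camera call. They do not tell look-alikes from the thing itself.
- imaging.cut_out(camera, target): "pixels" (400x640 bool, what is visible of it) and "box" ([centre column, centre row, width, height] in pixels, round what is visible of it).
- imaging.tip_of(camera, target): "pixel" ([column, row] in pixels: a listed point, or the origin of a listed thing).
The state is a dict: "time": time; "q": joint angles; "joint_velocities": joint speeds; "joint_torque": joint torques, N m; "position": TCP position; "tool_rot": TCP orientation; "ft_force": force on the tool from outside, world axes, zero at the start; "moment": the same for the moment, N m; "grip_width": finger opening in m.
Only numpy, scipy, OpenCV 4.12 (cv2) and the standard library are available. Lean on these libraries where they do the work, as an engineer would, in place of code of your own. Each camera call takes 0.05 s, during which the arm holds its last target. There are 200 camera calls.

TASK

With the fingers only, push the heavy aluminium forming block round by its corners until a long side faces the steel fence, then push it up so that this side sits flush against the fence's face, with no part of the block past either end of the fence. Have it roughly square to the fence before it touches, keep it flat on the counter (never lift or tip it), and leave everything else where it is.

Things in the scene. Friction and masses are not known exactly. Their poses are not given: they have to be found in the camera images.
- block: plain aluminium forming block, 124 mm long (its x axis) x 88 mm wide (its y axis) x 38 mm tall, with three low half-round ribs along its length standing 5 mm above the top; about 0.9 kg, slides on the counter under a push of some 3 to 7 N. Origin at the centre of its underside, z up. Starts roughly end-on to the fence, between about 45 and 135 degrees from square, 70 mm or more clear of it; either long side may go to the fence
- fence: straight steel fence fixed to the counter, upright bar 260 mm long (its x axis), 40 mm tall, 12 mm thick. Origin at the foot of the working face, half-way along; the face looks along the fence's own -y, where the block stands; a flange and two braces lie behind it (y up to 46 mm). It stands left of the block and runs roughly away from the robot
- canister: screw-top amber glass canister of rivet posts, 54 mm across, 64 mm tall, upright beyond the far end of the fence; origin at the centre of its foot; leave alone
- gutter: sky-blue curved finger gutter, a half-pipe 75 x 31 x 16 mm lying open side down, beyond the near end of the fence; origin under its middle; leave alone
- small_gutter: smaller gutter, 50 x 25 x 13 mm, right of the block; origin under its middle; leave alone
- iron: bending iron, 212 mm long, 24 mm thick, black grip and stainless blade, lying far right; origin under its middle; leave alone
- dowel: rounded walnut forming dowel lying right of the block, 120 mm long, 32 mm thick; origin under its middle; leave alone
- tray: steel tray of rivet posts, 120 x 80 x 25 mm, behind the fence; origin under its middle; leave alone
- gauge: tapered aluminium ring gauge on a round foot 54 mm across, 88 mm tall, behind the fence; origin at the centre of its foot; leave alone
Not all that is in view belongs to the job. Leave any brown look-alike of the block alone.

How it is judged:
By the outcome, as a careful person would: the job done as asked, in the order asked, and still so for the second after the job is handed in, with the robot touching nothing.
It also fails if it takes over 61 s, if anything falls off the work surface, if the arm or the gripper's body presses on something with over 40 N, if the wrist force passes 120 N, or if a joint passes its speed limit or range.

## Working session

There is one attempt and no reset: what is moved stays moved. The work goes in short steps, Python scripts to look and compute and a shell command to move; the robot and the scene stay as the last step left them, time stands still between calls to the robot, and variables do not carry over. Pictures are saved under pics/ and viewed, about 8 in all and at most 12, crops included, and the job is handed in when it is done.

```bash
mkdir -p pics; ls; cat > h.py <<'E'
import numpy as np, cv2
from rig import get_obs, imaging, robot
from scipy.spatial.transform import Rotation as R
def cam(n):
    p=imaging.camera_params(n); K=np.array(p["camera_matrix"]); t=np.array(p["xyz"]); r=np.array(p["rotation"])
    if r.shape!=(3,3): r=R.from_quat(r.ravel()).as_matrix()
    return K,t,r
def ray(n,px,z):
    K,t,r=cam(n); px=np.atleast_2d(px).astype(float)
    d=(r@np.linalg.inv(K)@np.c_[px,np.ones(len(px))].T).T
    return t+d*((z-t[2])/d[:,2])[:,None]
def proj(n,P):
    K,t,r=cam(n); c=(r.T@(np.atleast_2d(P)-t).T); q=K@c; return (q[:2]/q[2]).T
E
python3 - <<'E'
from h import *
for c in ("top","scene"):
    im=imaging.camera(c); cv2.imwrite(f"pics/{c}0.png",im[:,:,::-1])
    print(c,cam(c))
    for t in ("block","fence","canister","gutter","small_gutter","dowel","iron","tray","gauge"):
        print(t,[(round(d["confidence"],2),np.round(d["box"]).tolist()) for d in imaging.cut_out(c,t)][:3])
print(get_obs())
E
```

```text
pics
top (array([[407.74568662,   0.        , 319.47156648],
       [  0.        , 407.74568662, 201.9193206 ],
       [  0.        ,   0.        ,   1.        ]]), array([ 0.43001871, -0.04118609,  0.99900445]), array([[ 0.00554748, -0.98980524,  0.14231944],
       [-0.99964555, -0.00178324,  0.02656314],
       [-0.02603854, -0.14241635, -0.98946429]]))
block [(0.95, [308.0, 197.0, 60.0, 60.0]), (0.82, [368.0, 290.0, 46.0, 57.0]), (0.82, [497.0, 183.0, 45.0, 52.0])]
fence []
canister [(0.64, [307.0, 118.0, 24.0, 28.0]), (0.33, [240.0, 193.0, 21.0, 108.0])]
gutter [(0.81, [299.0, 275.0, 34.0, 14.0])]
small_gutter [(0.56, [422.0, 260.0, 17.0, 19.0])]
dowel [(0.93, [437.0, 204.0, 19.0, 47.0])]
iron [(0.75, [418.0, 128.0, 84.0, 16.0]), (0.36, [240.0, 196.0, 18.0, 104.0])]
tray [(0.75, [154.0, 221.0, 41.0, 49.0])]
gauge [(0.94, [172.0, 141.0, 24.0, 22.0])]
scene (array([[361.05065688,   0.        , 323.58494741],
       [  0.        , 361.05065688, 205.19238993],
       [  0.        ,   0.        ,   1.        ]]), array([0.9825004 , 0.36549915, 0.79625452]), array([[-0.68647645,  0.58
[... 474 characters left out ...]
)]
gauge []
{'time': 1.0, 'q': array([ 1.06048074e+00,  5.27503597e-01,  1.43272081e+00, -1.26774866e-05,
        1.18138096e+00, -1.78498439e-01]), 'joint_velocities': array([-2.10851600e-03,  1.67900860e-03, -9.99789656e-05,  1.45527315e-04,
        1.50908390e-04,  2.09591996e-03]), 'joint_torque': array([-4.88492105e-05, -4.40018070e+01, -1.76989138e+01,  6.33735722e-02,
        5.03561483e-02,  1.23676395e-05]), 'position': array([0.20356114, 0.59089026, 0.22253955]), 'tool_rot': array([ 0.11677032,  0.69739519, -0.11678158,  0.69739996]), 'ft_force': array([ 0.26752183, -0.45037192,  0.15019693]), 'moment': array([0.01400157, 0.01238651, 0.0796712 ]), 'grip_width': 0.08682336565404072}
```

View pics/top0.png

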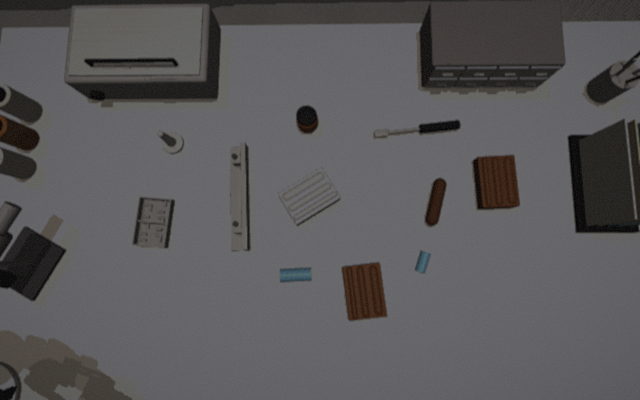

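```bash
python3 - <<'E'
import cv2
im=cv2.imread("pics/top0.png")[110:300,140:400]
cv2.imwrite("pics/crop0.png",cv2.resize(im,None,fx=3,fy=3,interpolation=cv2.INTER_CUBIC))
E
```

```text
(no output)
```

View pics/crop0.png

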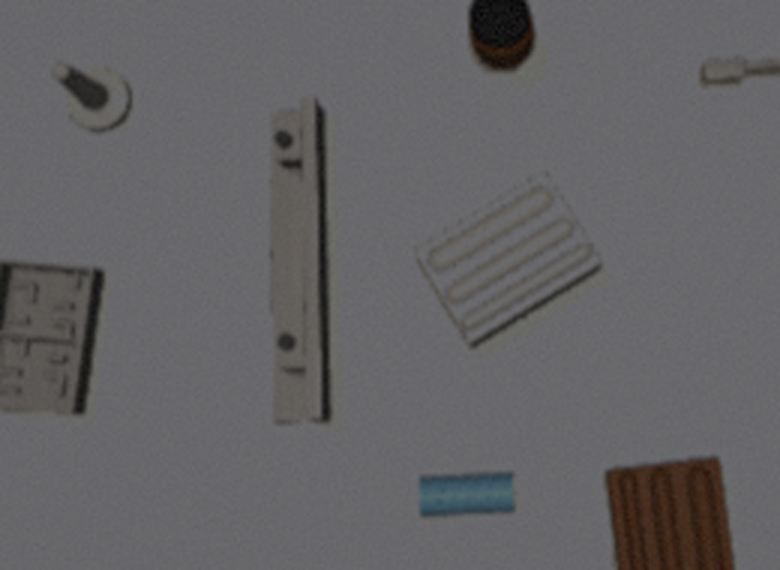

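The candidates are a brown look-alike at (368,290), another at (497,183), and the plain aluminium block at (308,197). I take the aluminium one. Its crop shows three ribs, its long axis about 60° off the fence, and its corners at crop (415,245), (548,172), (600,268) and (475,345). The fence bar is at column ~249.

```bash
cat >> h.py <<'E'
from scipy.optimize import minimize
def mask_model(n,x,y,a,dims=(.124,.088,.038)):
    c,s=np.cos(a),np.sin(a); P=[]
    L,W,H=dims
    for sx in(-1,1):
        for sy in(-1,1):
            for z in(0,H): 
                u,v=sx*L/2,sy*W/2; P.append([x+c*u-s*v,y+s*u+c*v,z])
            # ribs ignored
    h=cv2.convexHull((proj(n,P)*16).astype(np.int32)) 
    m=np.zeros((400,640),np.uint8); cv2.fillConvexPoly(m,h,255,cv2.LINE_AA,4); return m/255.
def fit(n,m,g):
    m=m.astype(float)
    f=lambda p: np.abs(mask_model(n,p[0],p[1],p[2])-m).sum()
    best=None
    for da in (0,-.15,.15):
        s=np.array([[0,0,0],[.02,0,0],[0,.02,0],[0,0,.15]])+np.array(g)+[0,0,da]
        r=minimize(f,g,method="Nelder-Mead",options=dict(initial_simplex=s,xatol=1e-4,fatol=.1))
        if best is None or r.fun<best.fun: best=r
    return best.x,best.fun/m.sum()
E
cat > see.py <<'E'
import sys
from h import *
g=[float(v) for v in sys.argv[1:4]]
for n in ("top","scene"):
    im=imaging.camera(n); cv2.imwrite(f"pics/_{n}.png",im[:,:,::-1])
    e=proj(n,[g[0],g[1],.02])[0]; 
    L=[d for d in imaging.cut_out(n,"block") if np.hypot(*(np.array(d["box"][:2])-e))<25]
    if not L: print(n,"none");continue
    x,r=fit(n,L[0]["pixels"],g); print(n,np.round(x[:2]*1000,1),"deg",np.round(np.degrees(x[2]),1),"res",round(r,3))
o=get_obs(); print(o["time"],o["position"])
E
python3 - <<'E'
from h import *
P=lambda l,z:ray("top",np.array(l)/3+[140,110],z)
print("face foot",P([[326,110],[330,420]],0)); print("face top",P([[316,98],[323,420]],.04))
print("block top", P([[415,245],[548,172],[600,262],[473,335]],.038))
for n,p in (("canister",(307,118)),("gutter",(296,275)),("small",(422,260)),("dowel",(437,204)),("gauge",(172,143)),("tray",(154,221)),("brown",(368,290))): print(n,ray("top",p,.01))
o=get_obs(); print(R.from_quat(o["tool_rot"]).as_matrix())
E
python3 see.py 0.57 -0.02 -1.05
```

```text
face foot [[0.71501812 0.1661298  0.        ]
 [0.45460748 0.15493303 0.        ]]
face top [[0.71367793 0.16630816 0.04      ]
 [0.45359606 0.15258527 0.04      ]]
block top [[ 0.59289547  0.08339342  0.038     ]
 [ 0.65250002 -0.02262523  0.038     ]
 [ 0.5793721  -0.06425503  0.038     ]
 [ 0.52089292  0.03601976  0.038     ]]
canister [[0.78657165 0.018097   0.01      ]]
gutter [[0.39547036 0.04057692 0.01      ]]
small [[ 0.43266872 -0.26019575  0.01      ]]
dowel [[ 0.56767647 -0.30049053  0.01      ]]
gauge [[0.7220813  0.35913764 0.01      ]]
tray [[0.52409587 0.39247985 0.01      ]]
brown [[ 0.36155791 -0.13086993  0.01      ]]
[[ 4.02488790e-06  3.25757045e-01  9.45453514e-01]
 [-1.68209947e-05  9.45453514e-01 -3.25757045e-01]
 [-1.00000000e+00 -1.45923330e-05  9.28490196e-06]]
top [586.5  10.4] deg -59.3 res 0.048
scene [585.4  14. ] deg -57.7 res 0.089
1.2 [0.20355678 0.59089925 0.22256993]
```

```bash
python3 -m inch '[[0,[0,-42,45],[0,0,0]],[0,[0,-42,45],[0,0,0]],[0,[0,-42,45],[0,0,0]],[0,[0,-42,45],[0,0,0]],[0,[0,-42,45],[0,0,0]],[0,[0,-42,45],[0,0,0]],[0,[0,-42,45],[0,0,0]],[0,[0,-42,45],[0,0,0]],[0,[0,-42,45],[0,0,0]],[0,[0,-42,45],[0,0,0]],[0,[0,-42,45],[0,0,0]],[0,[0,-42,45],[0,0,0]]]' 20
python3 -m inch '[[0,[0,0,0],[10.6,0,0]],[0,[0,0,0],[10.6,0,0]],[0,[0,0,0],[10.6,0,0]],[0,[0,0,0],[10.6,0,0]],[0,[0,0,0],[10.6,0,0]],[0,[0,0,0],[10.6,0,0]],[0,[0,0,0],[10.6,0,0]],[0,[0,0,0],[10.6,0,0]],[0,[0,0,0],[10.6,0,0]],[0,[0,0,0],[10.6,0,0]],[0,[0,0,0],[10.6,0,0]],[0,[0,0,0],[10.6,0,0]]]'
cat > st.py <<'E'
from h import *
import sys
o=get_obs(); M=R.from_quat(o["tool_rot"]).as_matrix(); p=o["position"]
print("t",round(o["time"],2),"p",np.round(p*1000,1),"yang",round(np.degrees(np.arctan2(M[1,1],M[0,1])),2),"F",np.round(o["ft_force"],1),"w",round(o["grip_width"]*1000,1),"tilt",np.round(M[2],3))
if len(sys.argv)>3: print("shift mm",np.round(M.T@(np.array(sys.argv[1:4],float)-p*1000),1))
E
python3 st.py 550 -61 15
```

```text
time: 2.7
position: [0.5605, -0.0664, 0.2247]
tool_rot: [0.117, 0.693, -0.111, 0.702]
ft_force: [1.1, 0.7, 0.1]
grip_width: 0.0007
time: 4.2
position: [0.5642, -0.0736, 0.2252]
tool_rot: [0.686, 0.197, -0.672, 0.197]
ft_force: [-0.4, 0.1, 0.4]
grip_width: 0.0005
t 4.2 p [564.2 -73.6 225.2] yang -57.67 F [-0.4  0.1  0.4] w 0.5 tilt [-1.     0.006 -0.018]
shift mm [210.  -19.4   9.1]
```

```bash
python3 -m inch '[[0,[0,-10,10],[0,0,0]],[0,[0,-10,4],[1.3,0.5,0.3]],[0,[50,0,0],[0,0.5,0]],[0,[50,0,0],[0,0,0]],[0,[50,0,0],[0,0,0]],[0,[40,0,0],[0,0,0]],[0,[10,0,0],[0,0,0]],[0,[4,0,0],[0,0,0]]]'
python3 st.py 550 -61 12
```

```text
time: 5.2
position: [0.5474, -0.0606, 0.0204]
tool_rot: [0.696, 0.191, -0.664, 0.195]
ft_force: [0.4, -0.3, -0.4]
grip_width: 0.0003
t 5.2 p [547.4 -60.6  20.4] yang -58.34 F [ 0.4 -0.3 -0.4] w 0.3 tilt [-0.999  0.018 -0.043]
shift mm [ 8.5  1.6 -1.6]
```

```bash
python3 -m inch '[[0,[8,1,0],[0,-2.4,-1]],[0,[0,0,-4],[0,0,0]],[0,[0,0,-4],[0,0,0]],[0,[0,0,-4],[0,0,0]],[0,[0,0,-4],[0,0,0]]]'
python3 st.py; python3 see.py .586 .012 -1.02
```

```text
time: 5.82
position: [0.564, -0.0532, 0.0178]
tool_rot: [0.682, 0.192, -0.678, 0.195]
ft_force: [-2.2, -2.7, -1.6]
grip_width: 0.0007
t 5.83 p [564.  -53.2  17.8] yang -58.22 F [-2.2 -2.7 -1.6] w 0.7 tilt [-1.     0.006 -0.005]
top none
scene [587.5  14.9] deg -55.0 res 0.102
6.025 [ 0.56454235 -0.05294138  0.01756425]
```

```bash
python3 -m inch '[[0,[3,3.7,-7.3],[-4,0,0]],[0,[2,3.7,-7.3],[-4,0,0]],[0,[0,3.7,-7.3],[-4,0,0]],[0,[0,3.7,-7.3],[-4,0,0]],[0,[0,3.7,-7.3],[-4,0,0]]]'
python3 st.py; python3 see.py .600 .022 -.72; python3 - <<'E'
import cv2
a=cv2.imread("pics/_top.png")[100:300,180:400];cv2.imwrite("pics/v3.png",cv2.resize(a,None,fx=3,fy=3))
E
```

```text
time: 6.65
position: [0.5988, -0.0453, 0.0125]
tool_rot: [-0.633, -0.312, 0.636, -0.313]
ft_force: [-2.0, -2.7, 1.6]
grip_width: 0.0005
t 6.65 p [598.8 -45.3  12.5] yang -37.56 F [-2.  -2.7  1.6] w 0.5 tilt [-1.    -0.002  0.004]
top none
scene [598.5  26.1] deg -37.8 res 0.065
6.85 [ 0.59942044 -0.04460202  0.01235333]
```

View pics/v3.png

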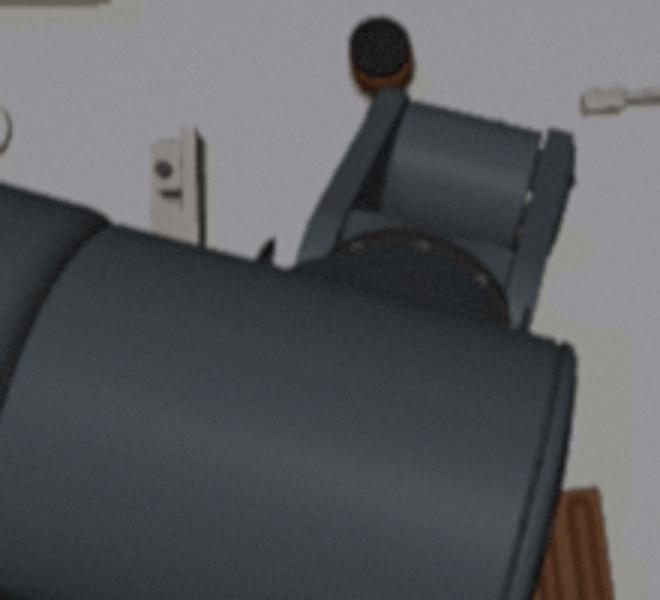

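```bash
python3 -m inch '[[0,[0,3.7,-7.3],[-4,0,0]],[0,[0,3.7,-7.3],[-4,0,0]],[0,[0,3.7,-7.3],[-4,0,0]],[0,[0,3.7,-7.3],[-4,0,0]],[0,[0,3.7,-7.3],[-4,0,0]]]'
python3 st.py; python3 see.py .606 .041 -.33
```

```text
time: 7.48
position: [0.6303, -0.0252, 0.0123]
tool_rot: [-0.567, -0.419, 0.573, -0.418]
ft_force: [-0.7, -3.3, 0.8]
grip_width: 0.0005
t 7.47 p [630.3 -25.2  12.3] yang -17.41 F [-0.7 -3.3  0.8] w 0.5 tilt [-1.    -0.006  0.007]
top none
scene [606.3  40.8] deg -17.8 res 0.101
7.675 [ 0.63034258 -0.02431306  0.01209204]
```

```bash
python3 -m inch '[[0,[0,3.7,-7.3],[-4,0,0]],[0,[0,3.7,-7.3],[-4,0,0]],[0,[0,3.7,-7.3],[-4,0,0]],[0,[0,3.7,-7.3],[-4,0,0]],[0,[0,3.5,-7],[-3.8,0,0]],[0,[0,0,0],[0,0,0]],[0,[0,0,10],[0,0,0]],[0,[0,0,15],[0,0,0]]]'
python3 st.py; python3 see.py .609 .060 0.04
```

```text
time: 8.68
position: [0.6528, -0.0208, 0.0118]
tool_rot: [0.486, 0.511, -0.494, 0.509]
ft_force: [-0.4, 0.3, 0.1]
grip_width: 0.0003
t 8.68 p [652.8 -20.8  11.8] yang 2.23 F [-0.4  0.3  0.1] w 0.3 tilt [-1.    -0.011  0.006]
top none
scene [608.6  58.6] deg 4.1 res 0.081
8.875 [ 0.65305331 -0.02109691  0.01190843]
```

```bash
python3 -m inch '[[0,[0,-22,3],[-0.5,0.3,0.6]],[0,[0,-22,0],[0,0,0]],[87,[0,-2,0],[0,0,0]],[87,[0,0,0],[0,0,0]],[87,[0,0,0],[0,0,0]],[87,[0,0,0],[0,0,0]],[87,[0,0,0],[0,0,0]]]'
python3 st.py 606 6 12
```

```text
time: 9.75
position: [0.6102, -0.0258, 0.0126]
tool_rot: [0.49, 0.509, -0.487, 0.513]
ft_force: [0.4, 0.6, -0.2]
grip_width: 0.0424
t 9.75 p [610.2 -25.8  12.6] yang 2.63 F [ 0.4  0.6 -0.2] w 42.4 tilt [-1.     0.006  0.002]
shift mm [  0.5  -2.8 -32. ]
```

```bash
python3 -m inch '[[87,[0,-1,-3],[0,0,0]],[87,[0,-1,-3],[0,0,0]],[87,[0,0,-3],[0,0,0]],[87,[0,0,-3],[0,0,0]],[87,[0,0,-3],[0,0,0]],[87,[0,0,-4],[0,0,0]],[87,[0,0,-4],[0,0,0]],[87,[0,0,-4],[0,0,0]],[87,[0,0,-4],[0,0,0]],[87,[0,0,-4],[0,0,0]]]'
python3 st.py; python3 see.py .608 .061 0.05
```

```text
time: 11.0
position: [0.6068, 0.0099, 0.0125]
tool_rot: [0.489, 0.509, -0.487, 0.514]
ft_force: [-0.6, -3.5, 0.3]
grip_width: 0.0873
t 11.0 p [606.8   9.9  12.5] yang 2.71 F [-0.6 -3.5  0.3] w 87.3 tilt [-1.     0.007  0.004]
top none
scene [607.8  66.5] deg 4.8 res 0.136
11.2 [0.60681101 0.01049914 0.01251886]
```

```bash
python3 -m inch '[[87,[0,0,-6],[0,0,0]],[87,[0,0,-6],[0,0,0]],[87,[0,0,-6],[0,0,0]],[87,[0,0,-6],[0,0,0]],[87,[0,0,-6],[0,0,0]],[87,[0,0,-6],[0,0,0]],[87,[0,0,-4],[0,0,0]]]'
python3 st.py; python3 see.py .607 .103 0.05; python3 - <<'E'
import cv2
a=cv2.imread("pics/_scene.png")[150:330,260:460];cv2.imwrite("pics/v4.png",cv2.resize(a,None,fx=3.3,fy=3.3,interpolation=cv2.INTER_CUBIC))
E
```

```text
time: 12.08
position: [0.6049, 0.0524, 0.0125]
tool_rot: [0.489, 0.509, -0.487, 0.514]
ft_force: [-0.0, -3.7, 0.9]
grip_width: 0.0872
t 12.07 p [604.9  52.4  12.5] yang 2.69 F [-0.  -3.7  0.9] w 87.2 tilt [-1.     0.007  0.004]
top none
scene [606.9 109.9] deg 4.3 res 0.139
12.275 [0.60471833 0.0527517  0.01243781]
```

View pics/v4.png

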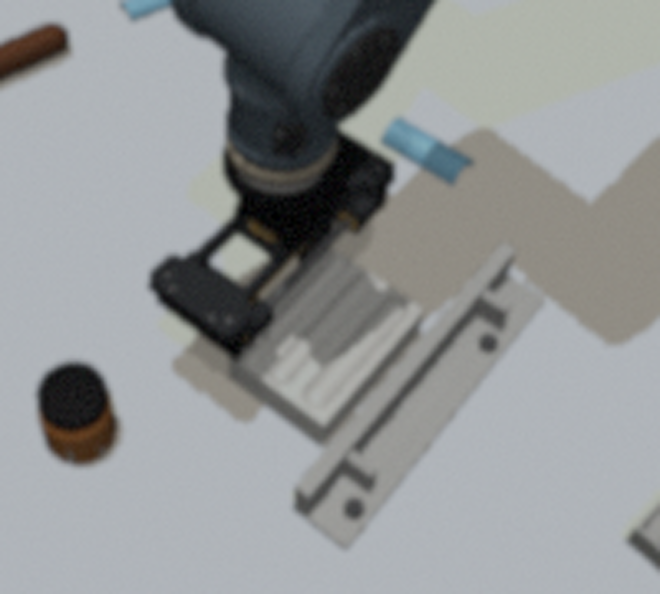

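The scene crop shows the block lying along the fence with a small gap (near crop (325,435) to (420,310)), square to it and well inside both ends. I'll push slowly until the force rises.

```bash
python3 -m inch '[[87,[0,0,-3],[0,0,0]],[87,[0,0,-3],[0,0,0]],[87,[0,0,-2],[0,0,0]],[87,[0,0,-2],[0,0,0]]]'; python3 st.py
python3 -m inch '[[87,[0,0,-2],[0,0,0]],[87,[0,0,-2],[0,0,0]]]';python3 st.py
```

```text
time: 12.78
position: [0.6045, 0.0617, 0.0124]
tool_rot: [0.489, 0.509, -0.488, 0.514]
ft_force: [0.6, -4.6, -0.0]
grip_width: 0.0869
t 12.78 p [604.5  61.7  12.4] yang 2.65 F [ 0.6 -4.6 -0. ] w 86.9 tilt [-1.     0.007  0.004]
time: 13.02
position: [0.6046, 0.0649, 0.0125]
tool_rot: [0.488, 0.509, -0.488, 0.515]
ft_force: [1.2, -9.7, 0.0]
grip_width: 0.0871
t 13.03 p [604.6  64.9  12.5] yang 2.76 F [ 1.2 -9.7  0. ] w 87.1 tilt [-1.     0.007  0.006]
```

```bash
for i in 1; do python3 -m inch '[[87,[0,0,-2],[0,0,0]]]'; done; python3 -m inch '[[87,[0,0,-2],[0,0,0]],[87,[0,0,-2],[0,0,0]]]';python3 st.py; python3 -c "
from rig import get_obs;print(get_obs()['moment'])"
```

```text
time: 13.15
position: [0.6048, 0.065, 0.0125]
tool_rot: [0.487, 0.508, -0.488, 0.517]
ft_force: [-0.7, -14.4, -0.3]
grip_width: 0.087
time: 13.4
position: [0.6048, 0.0648, 0.0126]
tool_rot: [0.485, 0.507, -0.489, 0.518]
ft_force: [-0.4, -11.4, 0.1]
grip_width: 0.0874
t 13.4 p [604.8  64.8  12.6] yang 2.93 F [ -0.4 -11.4   0.1] w 87.4 tilt [-1.     0.006  0.015]
[-1.82042961  0.09472813 -0.27048518]
```

```bash
python3 -m inch '[[87,[0,0,-5],[0,0,0]],[87,[0,0,-5],[0,0,0]]]';python3 st.py; python3 -m inch '[[87,[0,0,-4],[1,0,0]],[87,[0,0,-4],[0,0,0]]]';python3 st.py;python3 -m inch '[[87,[0,0,-4],[-1.5,0,0]],[87,[0,0,-4],[-1,0,0]]]';python3 st.py;
```

```text
time: 13.65
position: [0.6048, 0.0647, 0.0128]
tool_rot: [0.481, 0.504, -0.492, 0.522]
ft_force: [-2.8, -22.7, 0.8]
grip_width: 0.0868
t 13.65 p [604.8  64.7  12.8] yang 3.02 F [ -2.8 -22.7   0.8] w 86.8 tilt [-1.     0.005  0.029]
time: 13.9
position: [0.6047, 0.0643, 0.0127]
tool_rot: [0.479, 0.5, -0.498, 0.523]
ft_force: [0.3, -14.3, 0.6]
grip_width: 0.087
t 13.9 p [604.7  64.3  12.7] yang 2.61 F [  0.3 -14.3   0.6] w 87.0 tilt [-0.999  0.004  0.042]
time: 14.15
position: [0.6053, 0.0627, 0.013]
tool_rot: [0.465, 0.507, -0.49, 0.535]
ft_force: [-1.2, -20.2, 0.4]
grip_width: 0.0869
t 14.15 p [605.3  62.7  13. ] yang 4.95 F [ -1.2 -20.2   0.4] w 86.9 tilt [-0.999  0.001  0.054]
```

```bash
python3 -m inch '[[87,[0,0,8],[0,0,0]],[87,[0,0,20],[0,0,0]],[87,[0,0,30],[2,3,0]],[87,[-50,0,20],[0,0,0]],[87,[-60,0,0],[0,0,0]],[87,[-60,-10,40],[0,0,0]],[87,[0,-20,58],[0,0,0]],[87,[0,-20,58],[0,0,0]],[87,[0,-20,58],[0,0,0]],[87,[0,-20,58],[0,0,0]],[87,[0,-20,58],[0,0,0]],[87,[0,0,0],[0,0,0]]]'
python3 st.py; python3 see.py .607 .117 0.05; python3 - <<'E'
import cv2
a=cv2.imread("pics/_top.png")[120:270,200:360];cv2.imwrite("pics/v5.png",cv2.resize(a,None,fx=4,fy=4,interpolation=cv2.INTER_CUBIC))
E
```

```text
time: 15.65
position: [0.519, -0.3554, 0.18]
tool_rot: [0.491, 0.512, -0.483, 0.514]
ft_force: [-0.2, 0.8, -0.5]
grip_width: 0.0867
t 15.65 p [ 519.  -355.4  180. ] yang 2.99 F [-0.2  0.8 -0.5] w 86.7 tilt [-1.     0.01  -0.006]
top [607.8 118.3] deg 3.1 res 0.073
scene [605.7 117.8] deg 9.2 res 0.216
15.85 [ 0.52021225 -0.34884768  0.17975495]
```

View pics/v5.png

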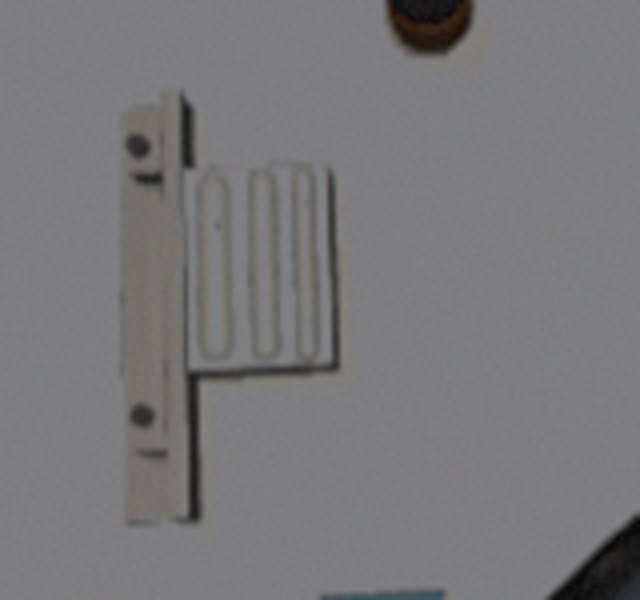

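```bash
python3 - <<'E'
from h import *
a=cv2.imread("pics/_scene.png")[200:310,310:430];cv2.imwrite("pics/v6.png",cv2.resize(a,None,fx=5,fy=5,interpolation=cv2.INTER_CUBIC))
g=cv2.cvtColor(cv2.imread("pics/_top.png"),cv2.COLOR_BGR2GRAY)
for r in range(164,212,6): print(r,g[r:r+3,240:254].mean(0).astype(int))
E
```

```text
164 [ 71 108 117 114 107  99 119 128 124 117 114 112 119 118]
170 [112 114 114 114 109 101 118 127 123 108 111 121 126 126]
176 [114 115 113 112 115 112 105 122 123 108 111 120 126 123]
182 [114 117 114 114 117 114 103 121 125 109 110 119 126 126]
188 [114 113 112 115 119 109  84 117 124 111 109 119 123 127]
194 [115 111 114 116 117 107  82 118 123 105 106 117 125 126]
200 [112 109 114 115 116 109  81 119 125 110 106 116 123 126]
206 [113 108 112 115 117 107  80 117 128 120 108 110 116 121]
```

View pics/v6.png

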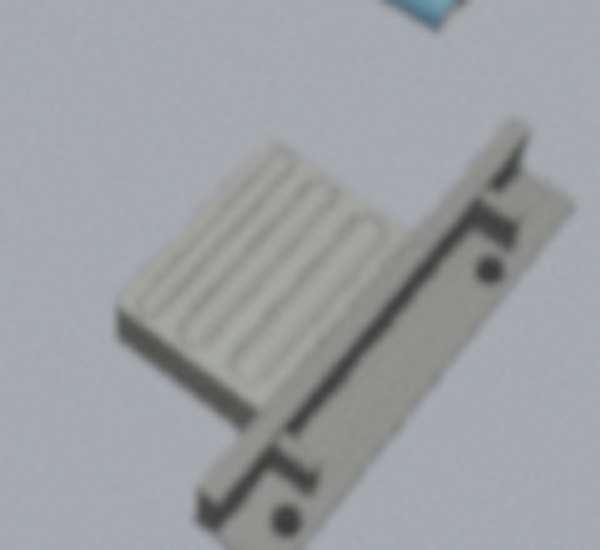

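```bash
python3 st.py 581 25 12; python3 -m inch '[[0,[0,6,-55],[0,0,0]],[0,[0,6,-60],[0,0,0]],[0,[0,6,-60],[0,0,0]],[0,[0,6,-60],[0,0,0]],[0,[0,6,-60],[0,0,0]],[0,[0,6,-50],[0,0,0]],[0,[50,3,-15],[0,0,-0.5]],[0,[50,0,0],[0,0,0]]]'; python3 st.py 581 30 12
```

```text
t 15.85 p [ 520.2 -348.8  179.8] yang 3.39 F [-0.1 -0.1 -0.1] w 87.3 tilt [-1.     0.008 -0.01 ]
shift mm [ 171.9   81.4 -368. ]
time: 16.85
position: [0.5411, 0.0363, 0.0872]
tool_rot: [0.486, 0.518, -0.473, 0.521]
ft_force: [0.1, -0.3, -0.2]
grip_width: 0.0148
t 16.85 p [541.1  36.3  87.2] yang 4.65 F [ 0.1 -0.3 -0.2] w 14.8 tilt [-1.     0.016 -0.009]
shift mm [75.7 38.1 10.2]
```

```bash
python3 -m inch '[[0,[0,40,10],[1.8,-0.5,-0.9]],[0,[40,0,0],[0,0,0]],[0,[32,0,0],[0,0,0]],[0,[3,0,-6],[0,0,0]],[0,[0,0,-6],[0,0,0]],[0,[0,0,-6],[0,0,0]],[0,[0,0,-5],[0,0,0]],[0,[0,0,-3],[0,0,0]],[0,[0,0,-3],[0,0,0]]]'; python3 st.py 580 62.5 12
```

```text
time: 17.98
position: [0.5745, 0.0632, 0.0109]
tool_rot: [0.475, 0.518, -0.486, 0.52]
ft_force: [-0.6, -12.2, -4.4]
grip_width: 0.0004
t 17.98 p [574.5  63.2  10.9] yang 4.37 F [ -0.6 -12.2  -4.4] w 0.4 tilt [-1.    -0.009  0.013]
shift mm [-1.1  5.5  1.1]
```

Contact made at the near half; press, then back off and look.

```bash
python3 -m inch '[[0,[0,0,-5],[0.8,0,0]],[0,[0,0,-6],[0.8,0,0]]]'; python3 st.py
python3 -m inch '[[0,[0,0,10],[0,0,0]],[0,[0,0,20],[0,1,0]],[0,[-50,0,20],[0,0,0]],[0,[-60,0,20],[0,0,0]],[0,[-60,-10,40],[0,0,0]],[0,[0,-20,58],[0,0,0]],[0,[0,-20,58],[0,0,0]],[0,[0,-20,58],[0,0,0]],[0,[0,-10,58],[0,0,0]],[0,[0,0,58],[0,0,0]],[0,[0,0,0],[0,0,0]]]'
python3 st.py; python3 see.py .607 .117 0.05;python3 - <<'E'
from h import *
im=cv2.imread("pics/_top.png");g=cv2.cvtColor(im,cv2.COLOR_BGR2GRAY)
for r in range(164,212,6): print(r,g[r:r+3,240:254].mean(0).astype(int))
for t in ("canister","gutter","small_gutter","dowel","iron","tray","gauge"): print(t,[(round(d["confidence"],2),np.round(d["box"]).tolist()) for d in imaging.cut_out("top",t)][:1])
cv2.imwrite("pics/v7.png",im)
E
```

```text
time: 18.23
position: [0.5742, 0.0632, 0.0115]
tool_rot: [0.476, 0.509, -0.495, 0.519]
ft_force: [-0.6, -25.9, -5.3]
grip_width: 0.0004
t 18.23 p [574.2  63.2  11.5] yang 3.19 F [ -0.6 -25.9  -5.3] w 0.4 tilt [-1.    -0.01   0.029]
time: 19.6
position: [0.5233, -0.3454, 0.197]
tool_rot: [0.483, 0.505, -0.488, 0.524]
ft_force: [-0.4, 1.2, 0.0]
grip_width: 0.0007
t 19.6 p [ 523.3 -345.4  197. ] yang 3.32 F [-0.4  1.2  0. ] w 0.7 tilt [-1.     0.014  0.024]
top [609.1 117.6] deg 2.2 res 0.091
scene [607.5 117. ] deg 4.9 res 0.157
19.8 [ 0.52264603 -0.33864821  0.19569532]
164 [ 71 110 115 115 109  90 101 122 125 117 111 113 120 117]
170 [110 114 115 115 110  94  98 121 124 109 109 119 126 123]
176 [113 114 114 113 115 109  91 118 124 110 110 118 124 125]
182 [114 115 113 114 116 109  85 118 121 104 107 116 125 125]
188 [114 112 113 115 116 107  79 118 124 109 107 114 124 125]
194 [114 110 112 114 116 107  79 117 125 110 105 114 123 124]
200 [113 110 112 115 116 106  79 116 128 122 108 113 120 125]
206 [113 106 112 114 116 106  80 114 128 122 111 108 115 118]
canister [(0.86, [307.0, 121.0, 20.0, 27.0])]
gutter [(0.7, [296.0, 275.0, 35.0, 11.0])]
small_gutter [(0.64, [422.0, 262.0, 16.0, 24.0])]
dowel [(0.78, [436.0, 202.0, 18.0, 45.0])]
iron [(0.78, [419.0, 127.0, 82.0, 16.0])]
tray [(0.69, [154.0, 223.0, 41.0, 53.0])]
gauge [(0.83, [172.0, 142.0, 22.0, 18.0])]
```

View pics/v7.png

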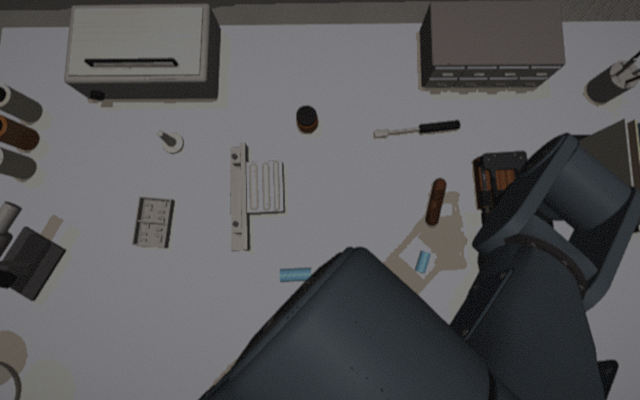

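The dark line at the fence says the far end may have opened by a fraction of a mm. I'll finish with one straight, wide two-finger press.

```bash
python3 -m inch '[[87,[0,16,-55],[0,0,0]],[87,[0,16,-60],[0,0,0]],[87,[0,16,-60],[0,0,0]],[87,[0,16,-60],[0,0,0]],[87,[0,16,-60],[0,0,0]],[87,[0,16,-40],[0,0,0]],[87,[10,3,0],[0,1,-0.5]],[87,[0,0,0],[0,0,0]]]'; python3 st.py 606 40 12
```

```text
time: 21.15
position: [0.6045, 0.0073, 0.1796]
tool_rot: [0.484, 0.513, -0.483, 0.518]
ft_force: [-0.2, -0.6, 0.3]
grip_width: 0.0724
t 21.15 p [604.5   7.3 179.6] yang 3.66 F [-0.2 -0.6  0.3] w 72.4 tilt [-1.     0.005  0.004]
shift mm [167.5   2.7 -33.3]
```

```bash
python3 -m inch '[[87,[55,3,0],[1,0.2,-0.3]],[87,[60,0,-10],[0,0,0]],[87,[45,0,-10],[0,0,0]],[87,[6,0,-10],[0,0,0]],[87,[0,0,-6],[0,0,0]],[87,[0,0,-6],[0,0,0]],[87,[0,0,-6],[0,0,0]],[87,[0,0,-3],[0,0,0]],[87,[0,0,-3],[0,0,0]]]'; python3 st.py 606 65 12
```

```text
time: 22.28
position: [0.6138, 0.054, 0.0187]
tool_rot: [0.494, 0.503, -0.488, 0.515]
ft_force: [0.7, 0.2, 0.6]
grip_width: 0.0868
t 22.27 p [613.8  54.   18.7] yang 2.05 F [0.7 0.2 0.6] w 86.8 tilt [-1.     0.019  0.006]
shift mm [  6.5  -7.5 -11.3]
```

```bash
python3 -m inch '[[87,[6,-8,0],[-0.7,0.3,-1]],[87,[0,0,-4],[0,0,0]],[87,[0,0,-3],[0,0,0]],[87,[0,0,-3],[0,0,0]],[87,[0,0,-3],[0,0,0]]]'; python3 st.py 606 65 12
```

```text
time: 22.9
position: [0.6047, 0.0651, 0.0121]
tool_rot: [0.486, 0.512, -0.488, 0.513]
ft_force: [-0.2, -14.7, 0.4]
grip_width: 0.0871
t 22.9 p [604.7  65.1  12.1] yang 2.91 F [ -0.2 -14.7   0.4] w 87.1 tilt [-1.    -0.001  0.004]
shift mm [0.1 1.3 0.1]
```

```bash
python3 -m inch '[[87,[0,0,-5],[0,0,0]],[87,[0,0,-5],[0,0,0]]]'; python3 st.py
python3 -m inch '[[87,[0,0,8],[0,0,0]],[87,[0,0,20],[0,1,0]],[87,[0,0,30],[0,0,0]],[87,[-50,0,20],[0,0,0]],[87,[-60,0,0],[0,0,0]],[87,[-60,-10,40],[0,0,0]],[87,[0,-20,58],[0,0,0]],[87,[0,-20,58],[0,0,0]],[87,[0,-20,58],[0,0,0]],[87,[0,-20,58],[0,0,0]],[87,[0,-10,58],[0,0,0]],[87,[0,0,0],[0,0,0]]]'
python3 st.py; python3 see.py .607 .117 0.05;python3 - <<'E'
from h import *
g=np.mean([cv2.cvtColor(imaging.camera("top"),cv2.COLOR_RGB2GRAY).astype(float) for _ in range(6)],0)
for r in list(range(164,212,6)): 
    v=g[r:r+3,240:254].mean(0); print(r,v.astype(int),"deficit",round(np.clip(116-v[4:8],0,None).sum()))
g=np.repeat(np.repeat(g[140:260,225:305],6,0),6,1)
cv2.imwrite("pics/v8.png",cv2.convertScaleAbs(g[:600],alpha=1.7))
E
```

```text
time: 23.15
position: [0.6047, 0.0649, 0.0123]
tool_rot: [0.482, 0.509, -0.492, 0.517]
ft_force: [-2.4, -18.6, 1.6]
grip_width: 0.0869
t 23.15 p [604.7  64.9  12.3] yang 3.01 F [ -2.4 -18.6   1.6] w 86.9 tilt [-1.    -0.002  0.019]
time: 24.65
position: [0.5299, -0.3534, 0.1801]
tool_rot: [0.487, 0.511, -0.485, 0.516]
ft_force: [-0.4, 0.5, -0.1]
grip_width: 0.0871
t 24.65 p [ 529.9 -353.4  180.1] yang 3.18 F [-0.4  0.5 -0.1] w 87.1 tilt [-1.     0.006  0.003]
top [607.3 118.7] deg 2.2 res 0.061
scene [606.3 118.9] deg 6.3 res 0.175
24.85 [ 0.53025281 -0.34669345  0.17965422]
164 [ 73 111 117 117 111 100 122 130 127 120 115 114 121 121] deficit 21
170 [114 116 116 117 111 102 121 129 124 110 114 123 128 129] deficit 18
176 [116 117 116 116 117 114 107 124 125 110 114 122 128 125] deficit 10
182 [117 118 116 116 119 115 105 124 126 112 112 121 127 128] deficit 10
188 [116 114 116 117 120 111  86 120 127 112 111 120 127 128] deficit 34
194 [116 113 115 117 119 111  83 120 125 106 109 120 126 128] deficit 38
200 [115 111 114 117 119 109  84 120 127 112 108 118 126 129] deficit 38
206 [116 109 114 117 119 108  82 120 130 123 108 112 119 123] deficit 40
```

View pics/v8.png

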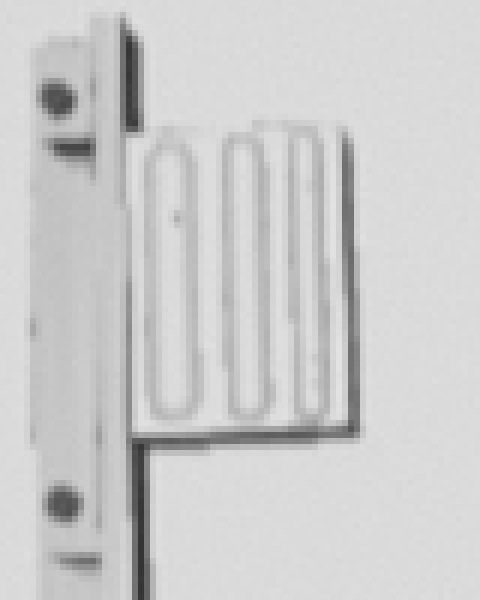

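```bash
python3 -c "
from rig import robot; print(robot.hand_in())"
```

```text
the job is handed in; nothing more can be done
None
```

I turned the aluminium block about 62° by pushing one corner with the shut fingers. I then pushed it squarely onto the fence with both open fingertips, and handed in at about 25 s. It stayed flat on the counter.

**Last checks:**
- **Flush:** The final two-finger press stalled against the fence at 15–19 N, at the same place as the first press to within 0.5 mm. The tool was then turned about 3°, and the fence lies at roughly 2.7°. The top view shows only a thin dark line between block and fence, about half a pixel (1 mm) wide or less. It is somewhat darker towards the near end. I read that mostly as pixel sampling and the fence standing 2 mm higher than the block, but I can't rule out a gap of a few tenths of a millimetre there.
- **Ends:** The block's centre is about 25 mm off the middle of the fence. That leaves more than 40 mm of fence beyond the block at either end.
- **Other things:** In the last check before the final press, the canister, both gutters, the dowel, iron, tray and gauge were all within about 3 pixels of where they started. I did not check them again after that press.

**What failed or disagreed:**
- An extra press on the near half seemed to open the far end slightly, so I repeated the wide press to seat it again.
- At the end the scene camera gave the block's angle as 6.3° and the top camera 2.2°. The fence hides part of the block from the scene camera, so I trusted the top view and the contact readings.

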